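# Move the painted test bar from its tray pocket into the spring-loaded nest

## Task

Take the white test bar with the orange painted end out of the pocket tray; it can be got hold of only at the painted end, where the trench is. Lay it down flat on the bench top and let go, take it again by the plain end, and load it into the metal nest: painted end under the bridge and against the sprung stop, pressed back until the plain end drops in behind the lip, so that the bar lies flat and held by the spring. Leave the other two bars in their pockets.

Things in the scene. Friction and masses are not known exactly. Their poses are not given: they have to be found in the camera images.
- bar_centre (a point): Centre (half-way up) of the white test bar with one end painted orange (last 28 mm). 20 x 150 x 12 mm, about 0.033 kg; own y runs along it towards the painted end, x across, z through its thickness. It looks waisted, but treat it as 20 mm wide throughout; grip it across that width near an end. It starts in any one of the three pockets, painted end over the trench.
- bar_painted_end (a point): Middle of the end face of the painted end of that bar (75 mm from its centre along +y); axes as bar_centre.
- bar_plain_end (a point): Middle of the end face of its other, plain end (75 mm from its centre along -y); axes as bar_centre.
- bar: The same painted bar; origin at the centre of its underside, axes as bar_centre.
- tray: Fixed grey tray, 173 x 176 x 34 mm; origin on the bench under the centre of the bar in the middle pocket, x along the pockets towards the trench. Three pockets at y = -55, 0, +55 mm, x = -77 to +25 mm, each 24 mm wide; floor at z = 20 mm, ribs between them up to z = 34 mm, so the painted bar lies sunk between them. Near rim at x = -85 to -77 mm.
- tray_trench (a point): Middle of the floor (5 mm above the bench) of the open trench across the far end of the tray, 55 mm long (tray x = +25 to +80 mm) and the tray's full width; axes as tray. The last 50 mm of each bar hang free over it, 15 mm above this floor, with 35 mm free between neighbouring bars for fingers. A rim, top 25 mm above the bench, closes it at tray x = +80 to +88 mm.
- plain_black_centre (a point): Centre of a black test bar, 20 x 150 x 8 mm, long axis y, loose in another pocket; it stays.
- plain_white_centre (a point): Centre of an unpainted white test bar, 20 x 150 x 12 mm, long axis y, loose in another pocket; it stays.
- nest_seat (a point): Centre of the bar when properly loaded in the fixed metal nest, 26 mm above the bench; x along the nest towards the bridge, y across, z up. The bar lies on a 20 mm wide rail, top at z = -6 mm, 14 mm above a 70 mm wide blue base plate (its top z = -20 mm). Side guides 24 mm apart stand at x = -35 to +25 mm, top z = +1 mm. Let go, the bar is held by the spring against the lip.
- nest_lip (a point): Middle of the top edge of the steel lip at the near end of the nest, on its inner face (nest_seat x = -75, z = +1 mm): it rises 7 mm above the rail, is 6 mm thick and 20 mm wide; axes as nest_seat. Both sides of it and of the rail here are free for fingers down to the base plate. The plain end must pass over it and come down behind it (on the bridge side).
- nest_bridge (a point): Middle of the near edge of the underside of the dark bridge (nest_seat x = +35, z = +16 mm): 22 mm above the rail, 44 mm deep along x, 8 mm thick, posts 24 mm apart; axes as nest_seat. No fingers fit beneath. The painted end enters below it low, with the plain end raised about 5 degrees so that it clears the lip, and pushes the sprung stop back.
- spring_stop (a joint): How far the brass sprung stop under the bridge is pushed back along nest x, 0 to 0.010 m. At 0 its face is at nest_seat x = +72 mm at the level of the bar's top; it is slippery and leans 15 degrees over the bar, so it also presses the end down. Spring: 2.4 N at 0, 0.4 N more per mm. Press it back 5 to 8 mm to bring the plain end behind the lip; with the bar loaded it stays about 3 mm back.

How it is judged:
On the way, in this order (a step that is already met when the one before it is completed fails the run):
1. the painted bar is lifted clear of the tray (height (world z) of bar_centre above 0.045 m), for 0.1 s.
2. the painted bar lies flat on the bench top, let go (height (world z) of each of bar_painted_end, bar_plain_end below 0.01 m and contact force between the fingers and bar below 0.05 N and linear speed of bar below 0.02 m/s), for 0.1 s.
3. the bar is loaded in the nest, painted end under the bridge, and let go (x of bar_painted_end in the frame of nest_seat between 0.071 and 0.08 m and y of bar_painted_end in the frame of nest_seat between -0.004 and 0.004 m and z of bar_painted_end in the frame of nest_seat between -0.0025 and 0.003 m and x of bar_plain_end in the frame of nest_seat between -0.0775 and -0.071 m and y of bar_plain_end in the frame of nest_seat between -0.004 and 0.004 m and z of bar_plain_end in the frame of nest_seat between -0.0025 and 0.0025 m and contact force between the fingers and bar below 0.05 N and linear speed of bar below 0.02 m/s), for 0.2 s.
At the end, for the whole second after the job is handed in: The painted bar rests released in the nest, painted end under the bridge holding the sprung stop back more than 1 mm, plain end behind the lip, within 4 mm sideways and 2.5 mm (painted end 3 mm) in height of lying flat. The other two bars are within 15 mm of their starts (all of step 3 and value of joint spring_stop above 0.001 m and distance of each of plain_black_centre, plain_white_centre from where it was at the start of the episode below 0.015 m); the robot touches nothing.
It fails at once if one of the other two bars is taken out of its pocket (distance of any of plain_black_centre, plain_white_centre from where it was at the start of the episode above 0.03 m).
It also fails if it takes over 53 s, if anything falls off the work surface, if the arm or the gripper's body presses on something with over 40 N, if the wrist force passes 120 N, or if a joint passes its speed limit or range.

## Robot

A 6-joint arm with a two-finger parallel gripper is mounted at the origin on a cart in front of the work surface, level with it; the furniture and walls round the work are solid. World frame = base frame: x ahead of the robot, y to its left, z up, the work surface at z = 0. Lengths are in m, angles in rad, forces in N, time in s.
With the tool pointing down it reaches from about 0.3 to 0.75 m from the base axis. Payload 8.5 kg.
Tool frame: the origin (TCP) lies midway between the tips of the shut fingers; the grasp point (between the pads) lies 19 mm behind it; x points along the fingers, y is the direction in which the jaws open and shut, and the axes are right-handed (so a half turn about x gives the same grasp; the last joint's range is limited). The gripper opens to 88 mm and grips with 3 to 60 N. Pads are 18 mm wide; open, the fingers measure 123 mm over their backs; the gripper's body (75 mm by 187 mm) begins 45 mm behind the grasp point.
Start: joints at [-1.508, 0.381, 1.297, -0, 1.464, -0.215], TCP at [0.151, -0.529, 0.239] pointing down, gripper open.
Joint ranges: [-3.11, 3.11], [-0.89, 2.33], [0.22, 2.48], [-1.42, 4.56], [0.17, 2.85], [-2.88, 2.88]. Speed limits (rad/s): [2.39, 2.39, 3.14, 3.14, 3.14, 3.14].

## Interface

Orientations are given as a rotation vector (axis times angle).
In Python, from cell import bot, eyes gives the robot as it stands.
- The arm moves only by the shell command python3 -m inch 'ROWS' [FORCE]. ROWS is JSON, a list of rows, each a list of 7 numbers: the opening, from 0 (shut) to 1 (fully open), then the shift along the world's x, y, z scaled (see below), then the turn, a rotation vector about the world's x, y, z scaled (see below). A call has 1 to 20 rows; each row shifts and turns the pose as measured when the row begins; what a row does not reach is not made up. The controller multiplies each number of a shift by 0.03 m and each number of a turn by 8 degrees. A row lasts 1/8 s, in which the tool goes at most 62.5 mm and 10.7 degrees, less where a joint would pass 70% of its speed; a pose out of reach is approached as far as the arm can. A call with a number of a shift or a turn outside -1 to 1 is refused whole. A call with a gripper value outside its range is refused whole. The fingers move at their own pace and stop on an object; FORCE is the grip in N (left out, the last holds). Time passes only in rows, so rows that do not move let the fingers close. It gives the time, the measured TCP pose, the force and the opening at its end, in the units of the state.
- bot.observe(): the state, without advancing time (a new reading comes with each control period).
- eyes.capture(name): name is "side" or "top"; returns the picture (480x640x3 uint8, red, green, blue); there is no depth.
- eyes.get_calibration(name): a dict with "fovy" (degrees; the focal length in pixels is half the picture's height over the tangent of half this angle, whatever the lens; pixels are square), "cx", "cy" (the principal point, pixels), "extrinsics" (4x4, takes a point from camera to world coordinates). Camera axes: x right, y down, z forward; pixel columns grow to the right and rows downward; lengths in m; the calibration is good to about 2 mm. A picture is of the moment at which its call begins. get_calibration takes no time and is no camera call.
- bot.sign_off(): hands the job in, once; it reports no verdict.
The state is a dict: "clock": time; "qpos": joint angles; "joint_vel": joint speeds; "effort": joint torques, N m; "tcp_pos": TCP position; "orientation": TCP orientation; "wrist_force": force on the tool from outside, world axes, zero at the start; "torque": the same for the moment, N m; "grip_width": opening from 0.0 (shut) to 1.0 (fully open).
Only numpy, scipy, OpenCV 4.12 (cv2) and the standard library are available. Lean on these libraries where they do the work, as an engineer would, in place of code of your own. Each camera call takes 0.05 s, during which the arm holds its last target. There are 200 camera calls.

## Working session

There is one attempt and no reset: what is moved stays moved. The work goes in short steps, Python scripts to look and compute and a shell command to move; the robot and the scene stay as the last step left them, time stands still between calls to the robot, and variables do not carry over. Pictures are saved under pics/ and viewed, about 8 in all and at most 12, crops included, and the job is handed in when it is done.

```bash
mkdir -p pics; ls; python3 - <<'E'
from cell import bot, eyes
import cv2,numpy as np
np.set_printoptions(precision=4,suppress=True)
print(bot.observe())
for n in("side","top"):
    im=eyes.capture(n); cv2.imwrite(f"pics/{n}0.png",im[:,:,::-1]); c=eyes.get_calibration(n); print(n,c)
E
```

```text
pics
{'clock': 0.0, 'qpos': array([-1.5083,  0.3812,  1.2983,  0.    ,  1.4636, -0.2153]), 'joint_vel': array([-0.    ,  0.0003, -0.0033, -0.0005,  0.0018, -0.0022]), 'effort': array([  0.0007, -43.7927, -22.4555,   0.0714,   0.0352,  -0.0001]), 'tcp_pos': array([ 0.1508, -0.5286,  0.2381]), 'orientation': array([ 2.0734,  0.2913, -2.0732]), 'wrist_force': array([ 1.3721, -0.235 ,  0.7024]), 'torque': array([ 0.0142, -0.0222, -0.0025]), 'grip_width': 0.9994298559007516}
side {'fovy': 57.32836896849032, 'cx': 317.4064045059186, 'cy': 239.18526682670313, 'extrinsics': array([[-0.8699, -0.3182,  0.3768,  0.1077],
       [-0.4931,  0.5477, -0.6759,  0.7159],
       [ 0.0086, -0.7738, -0.6334,  0.7548],
       [ 0.    ,  0.    ,  0.    ,  1.    ]])}
top {'fovy': 45.37595484227242, 'cx': 322.4834227432662, 'cy': 239.87615854752087, 'extrinsics': array([[ 0.0246, -0.9801,  0.1968,  0.2548],
       [-0.9997, -0.0249,  0.0009, -0.0026],
       [ 0.004 , -0.1968, -0.9804,  1.3631],
       [ 0.    ,  0.    ,  0.    ,  1.    ]])}
```

View pics/top0.png

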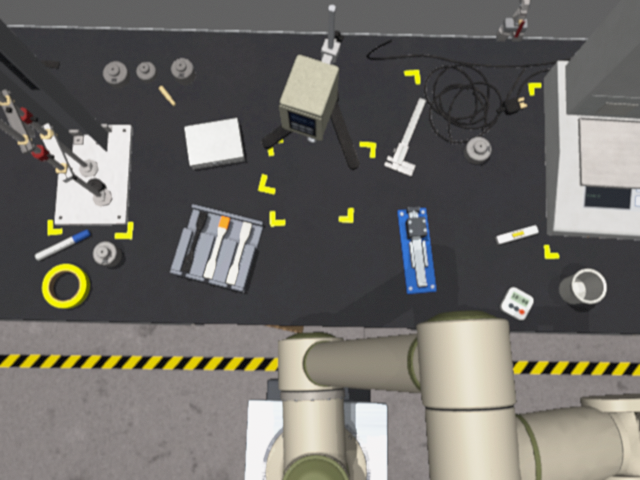

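View pics/side0.png

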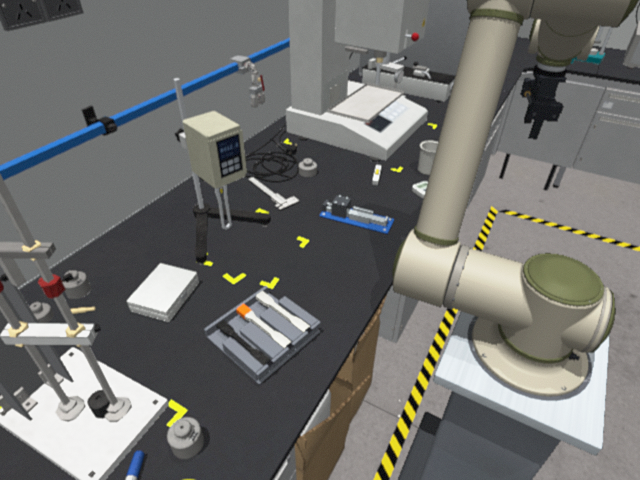

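Top view: the tray is at about (217,248) with the painted bar in its middle pocket (orange at 223,221). The nest is at about (417,250), with the bridge at its far end (416,228). Next I'll enlarge both.

```bash
cat > h.py <<'E'
import numpy as np,cv2
from cell import bot,eyes
np.set_printoptions(precision=4,suppress=True)
def K(n):
    c=eyes.get_calibration(n); f=240/np.tan(np.radians(c["fovy"]/2)); return f,c["cx"],c["cy"],np.array(c["extrinsics"])
def world(n,u,v,z):
    f,cx,cy,E=K(n); d=E[:3,:3]@np.array([(u-cx)/f,(v-cy)/f,1]); o=E[:3,3]; return o+d*(z-o[2])/d[2]
def pix(n,p):
    f,cx,cy,E=K(n); q=E[:3,:3].T@(np.array(p)-E[:3,3]); return np.array([f*q[0]/q[2]+cx,f*q[1]/q[2]+cy])
E
python3 - <<'E'
import cv2,numpy as np
t=cv2.imread("pics/top0.png");s=cv2.imread("pics/side0.png")
def crop(im,x,y,w,h):
    c=cv2.resize(im[y:y+h,x:x+w],(400,300),interpolation=cv2.INTER_CUBIC)
    k=400/w
    for i in range(0,w,20):
        cv2.line(c,(int(i*k),0),(int(i*k),6),(0,255,0),1); cv2.putText(c,str(x+i),(int(i*k),16),0,.35,(0,255,0),1)
    for i in range(0,h,20):
        cv2.line(c,(0,int(i*k)),(6,int(i*k)),(0,255,0),1); cv2.putText(c,str(y+i),(8,int(i*k)+4),0,.35,(0,255,0),1)
    return c
a=np.vstack([np.hstack([crop(t,150,195,140,105),crop(t,350,200,133,100)]),np.hstack([crop(s,190,275,140,105),crop(s,306,182,100,75)])])
cv2.imwrite("pics/c0.png",a)
E
```

```text
(no output)
```

View pics/c0.png

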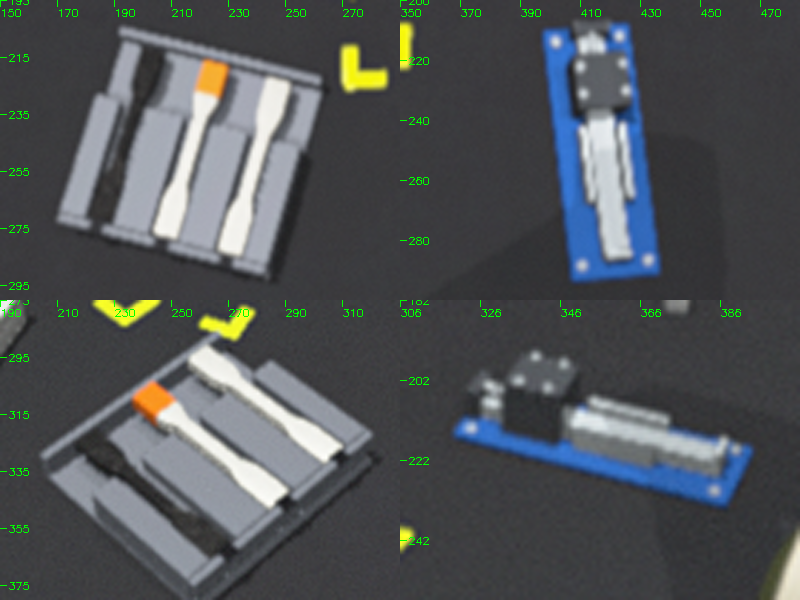

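```bash
python3 - <<'E'
from h import *
def rect(n,mask,z):
    k,l,st,_=cv2.connectedComponentsWithStats(mask.astype('u1')); i=1+np.argmax(st[1:,4]); 
    v,u=np.nonzero(l==i); P=np.array([world(n,a,b,z)[:2] for a,b in zip(u,v)])
    r=cv2.minAreaRect((P*1000).astype('f4')); b=cv2.boxPoints(r); e=[b[1]-b[0],b[2]-b[1]]; L=max(e,key=np.linalg.norm); L=L if L[0]>0 else -L
    print(n,"c",r[0],"size",r[1],"dir",np.degrees(np.arctan2(L[1],L[0])),"n",len(u)); return P
for n,box,nb in(("top",(150,195,290,300),(350,200,483,300)),("side",(190,275,330,380),(306,190,406,257))):
    im=cv2.imread(f"pics/{n}0.png"); hsv=cv2.cvtColor(im,cv2.COLOR_BGR2HSV)
    def win(m,b): w=np.zeros(m.shape,bool); w[b[1]:b[3],b[0]:b[2]]=1; return m&w
    org=(hsv[...,0]<25)&(hsv[...,1]>150)&(hsv[...,2]>150)&(hsv[...,0]>5)
    wh=(im.min(2)>190)
    o=win(org,box); v,u=np.nonzero(o); print(n,"orange",u.mean(),v.mean(),world(n,u.mean(),v.mean(),.032))
    m=cv2.morphologyEx((win(org|wh|((hsv[...,0]<25)&(hsv[...,2]>170)),box)).astype('u1'),cv2.MORPH_CLOSE,np.ones((2,2)))
    k,l,st,c=cv2.connectedComponentsWithStats(m)
    i=np.bincount(l[o]).argmax(); rect(n,l==i,.032)
    bl=(hsv[...,0]>100)&(hsv[...,0]<120)&(hsv[...,1]>130)
    rect(n,win(bl,nb),.006)
E
python3 - <<'E'
import sys; sys.path.insert(0,'.')
from h import *
# screws and features, top view read-offs
print("screws top",[world("top",*p,.007) for p in((402,214),(423,212),(411,288.5),(433,286.5))])
print("bridge near edge mid",world("top",418,236.5,.050),"bridge far edge",world("top",416,217.5,.050),"lip near top",world("top",423,286,.027))
E
```

```text
top orange 224.3684210526316 221.62105263157895 [0.5603 0.2331 0.032 ]
top c (497.6722717285156, 246.90863037109375) size (24.385574340820312, 150.8621063232422) dir -13.371501 n 455
top c (508.78814697265625, -227.37362670898438) size (207.38539123535156, 72.97315216064453) dir 6.4321613 n 1270
side orange 242.83495145631068 309.4854368932039 [0.5589 0.2354 0.032 ]
side c (496.687255859375, 247.9332733154297) size (26.17629623413086, 151.44094848632812) dir -11.487828 n 456
side c (499.12945556640625, -204.42361450195312) size (211.9934539794922, 74.0992660522461) dir 20.19494 n 445
screws top [array([ 0.5961, -0.1931,  0.007 ]), array([ 0.6024, -0.2443,  0.007 ]), array([ 0.4148, -0.214 ,  0.007 ]), array([ 0.4208, -0.2662,  0.007 ])]
bridge near edge mid [ 0.532  -0.2243  0.05  ] bridge far edge [ 0.5776 -0.22    0.05  ] lip near top [ 0.419  -0.2389  0.027 ]
```

The painted bar's centre is at about (0.497, 0.247), yaw −12.4°, and it measures 150 mm long, which fits. The nest seat is at about (0.4985, −0.229), yaw 6.6°. Next is a helper that works out the remaining distances.

```bash
cat >> h.py <<'E'
from scipy.spatial.transform import Rotation as Ro
def target(yaw,pitch=0,flip=0):
    # tool x down, tool y = left of bar axis (flip: right); pitch about the bar's left axis
    c,s=np.cos(np.radians(yaw)),np.sin(np.radians(yaw)); y=np.array([-s,c,0])*(-1 if flip else 1); x=np.array([0,0,-1.])
    R=Ro.from_matrix(np.c_[x,y,np.cross(x,y)]); return Ro.from_rotvec(np.radians(pitch)*np.array([-s,c,0]))*R
def go(p,yaw,pitch=0,flip=0):
    o=bot.observe(); R=Ro.from_rotvec(o["orientation"]); d=np.array(p)-o["tcp_pos"]
    w=(target(yaw,pitch,flip)*R.inv()).as_rotvec()
    print("t",round(o["clock"],2),"tcp",o["tcp_pos"],"F",o["wrist_force"],"w",round(o["grip_width"],3),"q",o["qpos"],"\n shift mm",d*1000,"rows",d/.03,"turn deg",np.degrees(w),"rows",np.degrees(w)/8)
E
python3 - <<'E'
from h import *
o=bot.observe(); print(Ro.from_rotvec(o["orientation"]).as_matrix())
a=np.radians(-12.4); p=np.array([.497,.2473])+.060*np.array([np.cos(a),np.sin(a)])
for f in(0,1): go([*p,.12],-12.4,0,f)
E
```

```text
[[-0.0001  0.2742 -0.9617]
 [ 0.0012 -0.9617 -0.2742]
 [-1.     -0.0012 -0.0002]]
t 0.1 tcp [ 0.1508 -0.5287  0.2382] F [0.6716 0.0086 0.5804] w 0.997 q [-1.5083  0.3811  1.2981 -0.      1.4636 -0.2153] 
 shift mm [ 404.7968  763.0851 -118.232 ] rows [13.4932 25.4362 -3.9411] turn deg [ -0.0149  -0.0939 151.6835] rows [-0.0019 -0.0117 18.9604]
t 0.1 tcp [ 0.1508 -0.5287  0.2382] F [0.6716 0.0086 0.5804] w 0.997 q [-1.5083  0.3811  1.2981 -0.      1.4636 -0.2153] 
 shift mm [ 404.7968  763.0851 -118.232 ] rows [13.4932 25.4362 -3.9411] turn deg [ -0.0695   0.011  -28.3164] rows [-0.0087  0.0014 -3.5396]
```

```bash
python3 -m inch '[[0.45,0.6,1,0,0,0,0.95],[0.45,0.6,1,0,0,0,0.95],[0.45,0.6,1,0,0,0,0.95],[0.45,0.6,1,0,0,0,0.95],[0.45,0.6,1,0,0,0,0.95],[0.45,0.6,1,0,0,0,0.95],[0.45,0.6,1,0,0,0,0.95],[0.45,0.6,1,0,0,0,0.95],[0.45,0.6,1,0,0,0,0.95],[0.45,0.6,1,0,0,0,0.95],[0.45,0.6,1,0,0,0,0.95],[0.45,0.6,1,0,0,0,0.95],[0.45,0.6,1,0,0,0,0.95],[0.45,0.6,1,0,0,0,0.95],[0.45,0.6,1,0,0,0,0.95],[0.45,0.6,1,0,0,0,0.95],[0.45,0.6,1,0,0,0,0.95],[0.45,0.6,1,0,0,0,0.95]]'; python3 - <<'E'
from h import *
go([.5556,.2344,.12],-12.4)
E
```

```text
clock: 2.35
tcp_pos: [0.4805, 0.0304, 0.2337]
orientation: [0.31, 1.556, -0.32]
wrist_force: [0.0, -0.3, 0.1]
grip_width: 0.446
t 2.35 tcp [0.4805 0.0304 0.2337] F [ 0.0333 -0.3054  0.0546] w 0.446 q [-0.1801  0.269   1.4818 -0.006   1.3995 -1.3489] 
 shift mm [  75.1011  203.9769 -113.6822] rows [ 2.5034  6.7992 -3.7894] turn deg [ 0.2947 -0.5281 10.5741] rows [ 0.0368 -0.066   1.3218]
```

```bash
python3 -m inch '[[0.45,0.36,0.97,-0.4,0,0,0.2],[0.45,0.36,0.97,-0.5,0,0,0.2],[0.45,0.36,0.97,-0.6,0,0,0.2],[0.45,0.36,0.97,-0.6,0,0,0.2],[0.45,0.36,0.97,-0.6,0,0,0.2],[0.45,0.36,0.97,-0.6,0,0,0.2],[0.45,0.36,0.97,-0.5,0,0,0.1],[0.45,0,0,0,0,0,0]]'; python3 - <<'E'
from h import *
go([.5556,.2344,.12],-12.4)
o=[]
for n in("top","side"):
    im=eyes.capture(n)[:,:,::-1]; u,v=map(int,pix(n,[.54,.238,.06])); o.append(cv2.resize(im[v-60:v+60,u-52:u+53],(400,457),interpolation=cv2.INTER_CUBIC))
cv2.imwrite("pics/c1.png",np.hstack(o))
E
```

```text
clock: 3.35
tcp_pos: [0.5574, 0.2427, 0.113]
orientation: [0.158, 1.577, -0.171]
wrist_force: [1.0, 1.1, -0.2]
grip_width: 0.451
t 3.35 tcp [0.5574 0.2427 0.113 ] F [ 0.9761  1.054  -0.2294] w 0.451 q [ 0.218   0.597   1.3044 -0.0044  1.2548 -1.1425] 
 shift mm [-1.7686 -8.3156  7.0289] rows [-0.059  -0.2772  0.2343] turn deg [ 0.4135 -0.7621 -0.428 ] rows [ 0.0517 -0.0953 -0.0535]
```

View pics/c1.png

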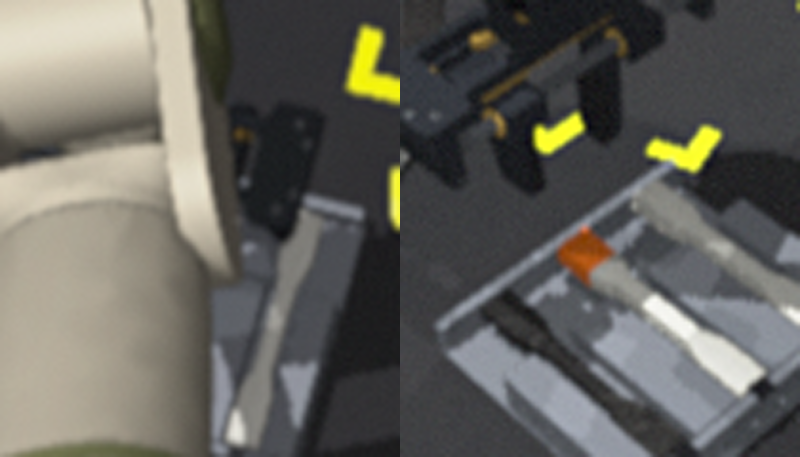

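The top view is blocked by the arm. The side view shows the open fingers above the trench and the bar undisturbed. I'll align and descend.

```bash
python3 -m inch '[[0.45,-0.06,-0.28,-0.3,0.05,-0.1,-0.05],[0.45,0,0,-0.7,0,0,0],[0.45,0,0,-0.6,0,0,0],[0.45,0,0,-0.3,0,0,0],[0.45,0,0,0,0,0,0]]'; python3 - <<'E'
from h import *
go([.5556,.2344,.019],-12.4)
n="side"; im=eyes.capture(n)[:,:,::-1].copy(); p=bot.observe()["tcp_pos"]; R=Ro.from_rotvec(bot.observe()["orientation"]).as_matrix()
u,v=map(int,pix(n,p)); c=cv2.resize(im[v-50:v+40,u-50:u+70],(800,600),interpolation=cv2.INTER_CUBIC)
k=800/120
for q in(p,p+R[:,1]*.02,p-R[:,1]*.02):
    a=(pix(n,q)-[u-50,v-50]+.5)*k; cv2.circle(c,tuple(a.astype(int)),4,(0,0,255),1)
cv2.imwrite("pics/c2.png",c)
E
```

```text
clock: 4.08
tcp_pos: [0.5565, 0.2278, 0.0606]
orientation: [0.176, 1.555, -0.174]
wrist_force: [0.1, 0.2, 0.9]
grip_width: 0.451
t 4.08 tcp [0.5565 0.2278 0.0606] F [0.0574 0.1566 0.9427] w 0.451 q [ 0.1925  0.6405  1.3981 -0.0015  1.0943 -1.1539] 
 shift mm [ -0.9072   6.5868 -41.5731] rows [-0.0302  0.2196 -1.3858] turn deg [-0.0209  0.5063  0.4162] rows [-0.0026  0.0633  0.052 ]
```

View pics/c2.png

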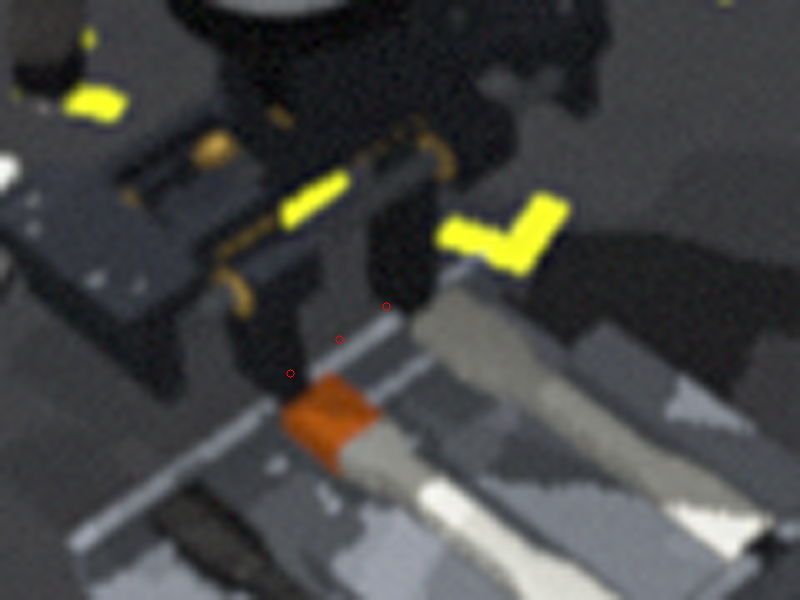

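```bash
python3 -m inch '[[0.45,-0.03,0.22,-0.1,0,0.06,0.05],[0.45,0,0,0,0,0,0],[0.45,0,0,0,0,0,0]]'; python3 - <<'E'
from h import *
go([.5556,.2344,.019],-12.4)
E
```

```text
clock: 4.5
tcp_pos: [0.5564, 0.2352, 0.0594]
orientation: [0.171, 1.561, -0.168]
wrist_force: [-0.6, -0.0, 0.1]
grip_width: 0.45
t 4.5 tcp [0.5564 0.2352 0.0594] F [-0.6442 -0.0338  0.0504] w 0.45 q [ 0.204   0.6475  1.387   0.0004  1.1036 -1.151 ] 
 shift mm [ -0.8209  -0.7931 -40.3738] rows [-0.0274 -0.0264 -1.3458] turn deg [-0.062   0.188  -0.0265] rows [-0.0078  0.0235 -0.0033]
```

```bash
python3 -m inch '[[0.45,-0.02,-0.02,-0.5,0,0,0],[0.45,0,0,-0.5,0,0,0],[0.45,0,0,-0.3,0,0,0],[0.45,0,0,0,0,0,0],[0.45,0,0,0,0,0,0]]' ; python3 - <<'E'
from h import *
go([.5556,.2344,.019],-12.4)
E
```

```text
clock: 5.12
tcp_pos: [0.5553, 0.2344, 0.0167]
orientation: [0.17, 1.563, -0.169]
wrist_force: [-0.9, 0.2, 0.4]
grip_width: 0.449
t 5.12 tcp [0.5553 0.2344 0.0167] F [-0.921   0.1742  0.3546] w 0.449 q [ 0.2031  0.7035  1.4245  0.0004  1.012  -1.152 ] 
 shift mm [0.3174 0.0229 2.29  ] rows [0.0106 0.0008 0.0763] turn deg [-0.0384  0.0909 -0.025 ] rows [-0.0048  0.0114 -0.0031]
```

```bash
python3 -m inch '[[0.45,0,0,0.06,0,0,0],[0,0,0,0,0,0,0],[0,0,0,0,0,0,0],[0,0,0,0,0,0,0],[0,0,0,0,0,0,0]]' 30; python3 - <<'E'
from h import *
go([.5556,.2344,.019],-12.4)
E
```

```text
clock: 5.75
tcp_pos: [0.5558, 0.2345, 0.0197]
orientation: [0.171, 1.561, -0.168]
wrist_force: [0.1, -0.2, 0.3]
grip_width: 0.221
t 5.75 tcp [0.5558 0.2345 0.0197] F [ 0.1414 -0.1643  0.3431] w 0.221 q [ 0.2031  0.6993  1.4223  0.0004  1.0163 -1.152 ] 
 shift mm [-0.2135 -0.0913 -0.7342] rows [-0.0071 -0.003  -0.0245] turn deg [-0.0618  0.2096 -0.028 ] rows [-0.0077  0.0262 -0.0035]
```

```bash
python3 -m inch '[[0,0,0,0.3,0,0,0],[0,0,0,0.6,0,0,0],[0,0,0,0.6,0,0,0],[0,0,0,0.6,0,0,0],[0,0,0,0.2,0,0,0],[0,-0.1,-0.6,0,0,0,0.2],[0,-0.1,-0.9,0,0,0,0.3],[0,-0.1,-0.9,0,0,0,0.3],[0,-0.1,-0.9,0,0,0,0.3],[0,-0.1,-0.9,0,0,0,0.3],[0,-0.1,-0.9,0,0,0,0.3],[0,-0.1,-0.9,0,0,0,0.3],[0,-0.1,-0.8,0,0,0,0.3],[0,-0.1,-0.4,0,0,0,0.1],[0,0,0,0,0,0,0],[0,0,0,0,0,0,0]]'; python3 - <<'E'
from h import *
go([.53,.007,.003],6.6)
n="side"; im=eyes.capture(n)[:,:,::-1].copy(); p=bot.observe()["tcp_pos"]
u,v=map(int,pix(n,p)); cv2.imwrite("pics/c3.png",cv2.resize(im[v-60:v+60,u-70:u+90],(640,480),interpolation=cv2.INTER_CUBIC))
E
```

```text
clock: 7.75
tcp_pos: [0.526, 0.0125, 0.0915]
orientation: [-0.1, 1.568, 0.105]
wrist_force: [-1.0, 0.1, -0.1]
grip_width: 0.226
t 7.75 tcp [0.526  0.0125 0.0915] F [-1.0383  0.097  -0.0889] w 0.226 q [-0.203   0.4973  1.5812  0.0035  1.0631 -1.9061] 
 shift mm [  3.9801  -5.5066 -88.4991] rows [ 0.1327 -0.1836 -2.95  ] turn deg [-0.1742  0.035  -0.8826] rows [-0.0218  0.0044 -0.1103]
```

View pics/c3.png

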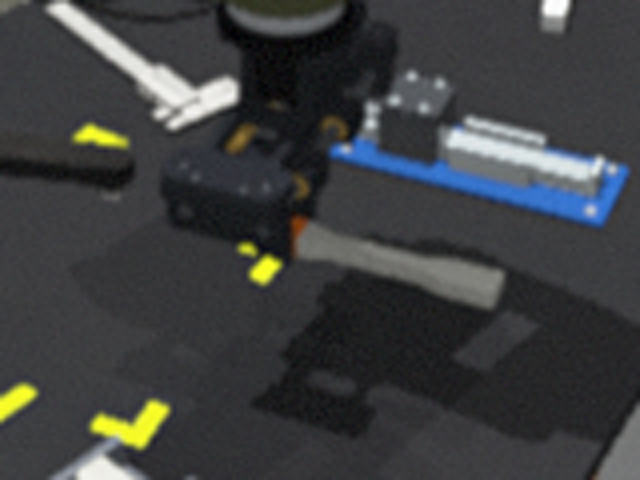

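The bar is held at the painted end and looks roughly level. I'll lower it.

```bash
python3 -m inch '[[0,0.1,-0.15,-0.6,0,0,-0.1],[0,0,0,-0.9,0,0,0],[0,0,0,-0.6,0,0,0],[0,0,0,-0.4,0,0,0],[0,0,0,-0.2,0,0,0],[0,0,0,0,0,0,0],[0,0,0,0,0,0,0]]'; python3 - <<'E'
from h import *
go([.53,.007,.003],6.6)
E
```

```text
clock: 8.68
tcp_pos: [0.5305, 0.0109, 0.0093]
orientation: [-0.092, 1.564, 0.096]
wrist_force: [0.2, -0.1, -0.2]
grip_width: 0.227
t 8.68 tcp [0.5305 0.0109 0.0093] F [ 0.1878 -0.0933 -0.1884] w 0.227 q [-0.2044  0.6277  1.6466  0.0044  0.8637 -1.8979] 
 shift mm [-0.4707 -3.9052 -6.2571] rows [-0.0157 -0.1302 -0.2086] turn deg [-0.1453  0.2401 -0.2684] rows [-0.0182  0.03   -0.0336]
```

```bash
python3 -m inch '[[0,0,0,-0.2,0,0,0],[0,0,0,0,0,0,0],[0.45,0,0,0,0,0,0],[0.45,0,0,0,0,0,0],[0.45,0,0,0,0,0,0],[0.45,0,0,0.2,0,0,0],[0.45,0,0,0.6,0,0,0],[0.45,0,0,0.8,0,0,0],[0.45,0,0,0.8,0,0,0],[0.45,0,0,0.4,0,0,0],[0.45,-0.8,0,0,0,0,0],[0.45,-0.9,0,0,0,0,0],[0.45,-0.9,0,0,0,0,0],[0.45,-0.9,0,0,0,0,0],[0.45,-0.5,0,0,0,0,0],[0.45,0,0,0,0,0,0]]'; python3 - <<'E'
from h import *
a=np.radians(6.6)
go([.41,-.005,.003],6.6)
o=[]
for n in("top","side"):
    im=eyes.capture(n)[:,:,::-1].copy(); cv2.imwrite(f"pics/{n}4.png",im)
    u,v=map(int,pix(n,[.47,0,0])); o.append(cv2.resize(im[v-60:v+60,u-50:u+50],(400,480),interpolation=cv2.INTER_CUBIC))
cv2.imwrite("pics/c4.png",np.hstack(o))
E
```

```text
clock: 10.68
tcp_pos: [0.4067, 0.011, 0.0919]
orientation: [-0.092, 1.563, 0.095]
wrist_force: [1.1, 0.6, 0.5]
grip_width: 0.448
t 10.68 tcp [0.4067 0.011  0.0919] F [1.0787 0.5688 0.5302] w 0.448 q [-0.2683  0.3296  1.9008  0.0047  0.9059 -1.9617] 
 shift mm [  3.2794 -16.0076 -88.8514] rows [ 0.1093 -0.5336 -2.9617] turn deg [-0.1238  0.3506 -0.2562] rows [-0.0155  0.0438 -0.032 ]
```

View pics/c4.png

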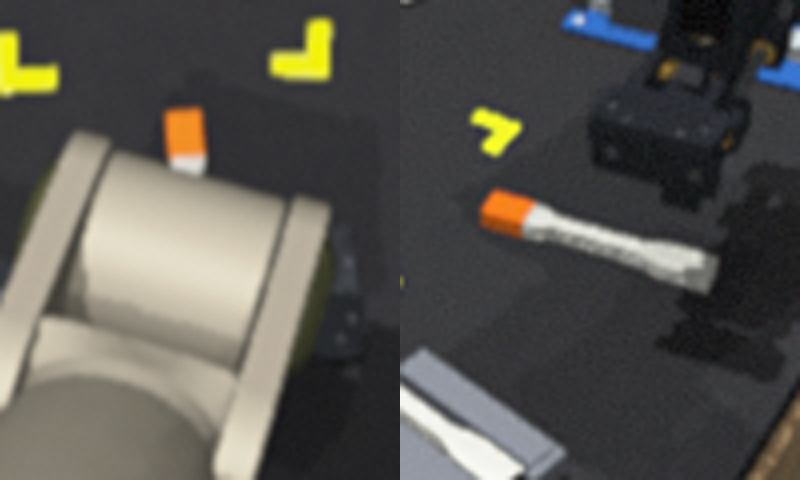

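The bar lies flat and released. I'll measure its pose.

```bash
python3 - <<'E'
from h import *
for n in("side","top"):
    im=cv2.imread(f"pics/{n}4.png"); hsv=cv2.cvtColor(im,cv2.COLOR_BGR2HSV)
    u0,v0=map(int,pix(n,[.47,0,0])); w=np.zeros(im.shape[:2],bool); w[v0-45:v0+30,u0-35:u0+35]=1
    org=w&(hsv[...,0]>5)&(hsv[...,0]<22)&(hsv[...,1]>150)&(hsv[...,2]>120)
    v,u=np.nonzero(org); print(n,"orange",world(n,u.mean(),v.mean(),.011))
    if n=="side":
        m=(org|(w&(im.min(2)>95))|(w&(hsv[...,0]<25)&(hsv[...,2]>140)&(hsv[...,1]<160))).astype('u1')
        k,l,st,c=cv2.connectedComponentsWithStats(m); i=np.bincount(l[org]).argmax(); v,u=np.nonzero(l==i)
        P=np.array([world(n,a,b,.011)[:2] for a,b in zip(u,v)])*1000; r=cv2.minAreaRect(P.astype('f4')); print(r,len(u))
        d=np.linalg.svd(P-P.mean(0),full_matrices=0)[2][0]; print("pca",P.mean(0),np.degrees(np.arctan(d[1]/d[0])))
E
```

```text
side orange [0.5337 0.0103 0.011 ]
((473.3089904785156, 8.227823257446289), (153.58447265625, 34.29949951171875), 6.437497615814209) 487
pca [472.4038   8.559 ] 5.676968707738006
top orange [0.5371 0.0133 0.011 ]
```

```bash
python3 -m inch '[[0.45,0.16,-0.48,-0.5,0,0,0],[0.45,0,0,-0.9,0,0,0],[0.45,0,0,-0.6,0,0,0],[0.45,0,0,-0.4,0,0,0],[0.45,0,0,-0.1,0,0,0],[0.45,0,0,0,0,0,0],[0.45,0,0,0,0,0,0]]'; python3 - <<'E'
from h import *
go([.4114,-.0034,.003],6.6)
E
```

```text
clock: 11.65
tcp_pos: [0.4187, -0.0051, 0.0148]
orientation: [-0.095, 1.556, 0.094]
wrist_force: [-0.0, 0.3, 0.4]
grip_width: 0.451
t 11.65 tcp [ 0.4187 -0.0051  0.0148] F [-0.0452  0.3183  0.4   ] w 0.451 q [-0.2991  0.4984  1.9593  0.0065  0.6717 -1.9956] 
 shift mm [ -7.2847   1.6784 -11.8317] rows [-0.2428  0.0559 -0.3944] turn deg [-0.0144  0.7374 -0.3113] rows [-0.0018  0.0922 -0.0389]
```

```bash
python3 -m inch '[[0.45,-0.24,0.05,-0.1,0,0.09,-0.04],[0.45,0,0,-0.2,0,0,0],[0.45,0,0,-0.1,0,0,0],[0.45,0,0,0,0,0,0]]'; python3 - <<'E'
from h import *
go([.4114,-.0034,.003],6.6)
E
```

```text
clock: 12.15
tcp_pos: [0.4112, -0.0035, 0.0026]
orientation: [-0.09, 1.568, 0.09]
wrist_force: [-0.3, -0.2, 0.2]
grip_width: 0.45
t 12.15 tcp [ 0.4112 -0.0035  0.0026] F [-0.318  -0.249   0.2274] w 0.45 q [-0.2983  0.5216  1.9818  0.0001  0.6376 -1.9838] 
 shift mm [0.2492 0.0756 0.4149] rows [0.0083 0.0025 0.0138] turn deg [0.0059 0.0306 0.0309] rows [0.0007 0.0038 0.0039]
```

```bash
python3 -m inch '[[0,0,0,0,0,0,0],[0,0,0,0,0,0,0],[0,0,0,0,0,0,0],[0,0,0,0,0,0,0],[0,0,0,0.4,0,0,0],[0,0,0,0.7,0,0,0],[0,0,0,0.9,0,0,0],[0,0,0,0.6,0,0,0],[0,0,0,0.2,0,0,0],[0,-0.1,-0.6,0,0,0,0],[0,-0.1,-0.9,0,0,0,0],[0,-0.1,-0.9,0,0,0,0],[0,-0.1,-0.9,0,0,0,0],[0,-0.1,-0.9,0,0,0,0],[0,-0.1,-0.9,0,0,0,0],[0,-0.1,-0.9,0,0,0,0],[0,-0.1,-0.8,0,0,0,0],[0,-0.1,-0.5,0,0,0,0],[0,0,-0.2,0,0,0,0],[0,0,0,0,0,0,0]]' 40; python3 - <<'E'
from h import *
go([.3823,-.2421,.06],6.6,5)
n="side"; im=eyes.capture(n)[:,:,::-1].copy(); cv2.imwrite("pics/side5.png",im)
o=[]
for n in("top","side"):
    im=eyes.capture(n)[:,:,::-1].copy(); cv2.imwrite(f"pics/{n}5.png",im)
    u,v=map(int,pix(n,[.47,-.23,.05])); o.append(cv2.resize(im[v-50:v+50,u-42:u+42],(400,476),interpolation=cv2.INTER_CUBIC))
cv2.imwrite("pics/c5.png",np.hstack(o))
E
```

```text
clock: 14.65
tcp_pos: [0.3805, -0.2336, 0.0914]
orientation: [-0.089, 1.571, 0.094]
wrist_force: [0.2, 0.6, -0.4]
grip_width: 0.213
t 14.65 tcp [ 0.3805 -0.2336  0.0914] F [ 0.1929  0.5944 -0.4164] w 0.213 q [-0.8172  0.3885  1.7939  0.0008  0.9626 -2.5047] 
 shift mm [  1.8091  -8.5437 -31.3745] rows [ 0.0603 -0.2848 -1.0458] turn deg [-0.7439  4.8609 -0.0524] rows [-0.093   0.6076 -0.0066]
```

View pics/c5.png

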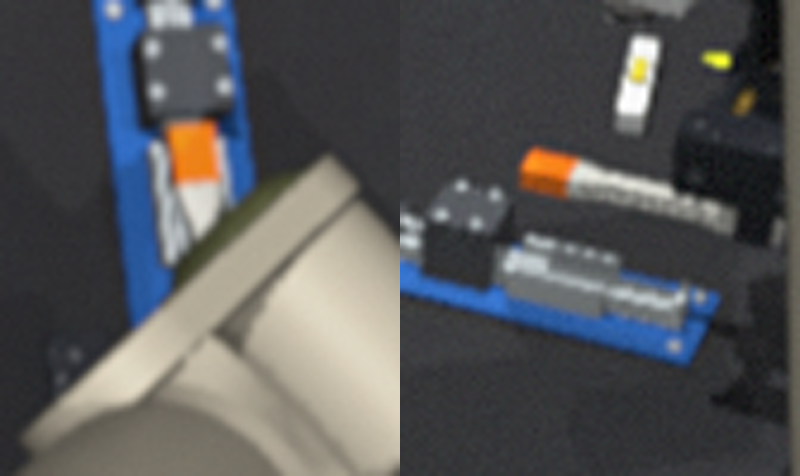

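The bar is held level at its plain end, just short of the bridge and a little to its left. I'll compare the bar and bridge positions in the same picture.

```bash
python3 - <<'E'
from h import *
o=bot.observe(); R=Ro.from_rotvec(o["orientation"]).as_matrix(); zb=-R[:,2]; 
b=np.cross(R[:,1],[0,0,1]); b/=np.linalg.norm(b); print("bar dir",np.degrees(np.arctan2(b[1],b[0])))
p=o["tcp_pos"]; print("pred orange c",p+b*.123)
a=np.radians(6.6); ex=np.array([np.cos(a),np.sin(a)]); ey=np.array([-ex[1],ex[0]])
for n in("top","side"):
    im=cv2.imread(f"pics/{n}5.png"); hsv=cv2.cvtColor(im,cv2.COLOR_BGR2HSV)
    u0,v0=map(int,pix(n,[.5,-.23,.1])); w=np.zeros(im.shape[:2],bool); w[v0-20:v0+20,u0-20:u0+20]=1
    org=(w&(hsv[...,0]>5)&(hsv[...,0]<22)&(hsv[...,1]>150)&(hsv[...,2]>(120 if n=="top" else 200)))
    v,u=np.nonzero(org); print(n,"orange",len(u),world(n,u.mean(),v.mean(),.1))
u0,v0=map(int,pix("top",[.47,-.23,.05])); 
S=[world("top",u0-42+x/4.76-.5,v0-50+y/4.76-.5,.051)[:2] for x,y in((155,48),(219,40),(157,92),(224,84))]
print("bridge screws",S,"mean",np.mean(S,0)); c=np.mean(S,0); print("seat from bridge",c-.057*ex)
u0,v0=map(int,pix("side",[.47,-.23,.05]));
S=[world("side",u0-42+(x-400)/4.76-.5,v0-50+y/4.76-.5,.051)[:2] for x,y in((461,185),(438,203),(497,201),(476,222))]
print("side screws",S,np.mean(S,0),"seat",np.mean(S,0)-.057*ex)
# lip top in side image (crop 689,287)
print("lip side",world("side",u0-42+(689-400)/4.76-.5,v0-50+287/4.76-.5,.027)[:2]+.078*ex)
# top-view plate edges: left/right at several rows, fit lines
im=cv2.imread("pics/top0.png"); hsv=cv2.cvtColor(im,cv2.COLOR_BGR2HSV); bl=(hsv[...,0]>100)&(hsv[...,0]<120)&(hsv[...,1]>110); bl[:,:380]=0; bl[:,460:]=0
L=[];Q=[]
for v in range(214,286,2):
    u=np.nonzero(bl[v])[0]; L.append(world("top",u[0]-.5,v,.006)[:2]); Q.append(world("top",u[-1]+.5,v,.006)[:2])
for A in(L,Q):
    A=np.array(A); f=np.polyfit(A[:,0],A[:,1],1); print("edge yaw",np.degrees(np.arctan(f[0])),"y at x=.4985",np.polyval(f,.4985))
E
```

```text
bar dir 6.709012969957842
pred orange c [ 0.5027 -0.2187  0.0915]
top orange 110 [ 0.5056 -0.2157  0.1   ]
side orange 44 [ 0.5039 -0.2167  0.1   ]
bridge screws [array([ 0.5671, -0.2058]), array([ 0.572 , -0.2374]), array([ 0.5449, -0.2067]), array([ 0.5498, -0.2397])] mean [ 0.5585 -0.2224]
seat from bridge [ 0.5019 -0.2289]
side screws [array([ 0.5702, -0.2405]), array([ 0.5732, -0.2163]), array([ 0.5436, -0.2361]), array([ 0.5444, -0.21  ])] [ 0.5579 -0.2257] seat [ 0.5012 -0.2323]
lip side [ 0.4981 -0.236 ]
edge yaw 6.423495098737564 y at x=.4985 -0.19138521390406452
edge yaw 6.223095557409836 y at x=.4985 -0.2653991166428496
```

```bash
python3 -m inch '[[0,0,-0.43,-0.2,-0.02,0.2,0],[0,0,0,-0.5,-0.02,0.2,0],[0,0,0,-0.4,-0.02,0.2,0],[0,0,0,-0.1,0,0,0],[0,0,0,0,0,0,0]]'; python3 - <<'E'
from h import *
go([.3805,-.2466,.055],6.6,5)
o=[]
for n in("top","side"):
    im=eyes.capture(n)[:,:,::-1].copy(); cv2.imwrite(f"pics/{n}6.png",im)
    u,v=map(int,pix(n,[.5,-.23,.03])); o.append(cv2.resize(im[v-36:v+36,u-24:u+24],(400,600),interpolation=cv2.INTER_CUBIC))
cv2.imwrite("pics/c6.png",np.hstack(o))
E
```

```text
clock: 15.42
tcp_pos: [0.3807, -0.2457, 0.052]
orientation: [-0.094, 1.662, 0.095]
wrist_force: [0.5, -0.6, -0.1]
grip_width: 0.222
t 15.43 tcp [ 0.3807 -0.2457  0.052 ] F [ 0.4709 -0.5713 -0.0661] w 0.222 q [-0.7958  0.4899  1.7723 -0.0864  0.9429 -2.4324] 
 shift mm [-0.1748 -0.8822  2.9601] rows [-0.0058 -0.0294  0.0987] turn deg [-0.31   -0.3666 -0.1909] rows [-0.0388 -0.0458 -0.0239]
```

View pics/c6.png

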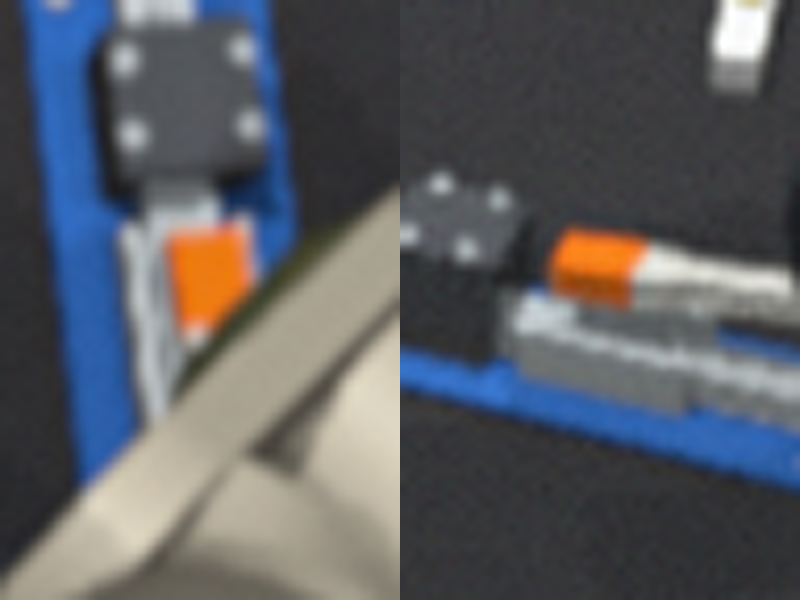

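```bash
python3 - <<'E'
from h import *
a=np.radians(6.5); ex=np.array([np.cos(a),np.sin(a)]); ey=np.array([-ex[1],ex[0]]); k=400/48
for n,sc,oc in(("top",((125,60),(240,50),(133,134),(250,125)),((170,238),(250,230),(178,325),(254,290))),("side",((441-400,183),(100,198),(67,247),(8,235)),((572-400,231),(650-400,244),(556-400,268),(632-400,279)))):
    u0,v0=map(int,pix(n,[.5,-.23,.03])); W=lambda x,y:world(n,u0-24+x/k-.5,v0-36+y/k-.5,.050)[:2]
    S=np.array([W(*q) for q in sc]); c=S.mean(0); O=np.array([W(*q) for q in oc])
    print(n,"bridge c",c,"orange corners in nest frame mm (x rel seat, y)\n",np.c_[(O-c)@ex*1e3+57,(O-c)@ey*1e3])
    im=cv2.imread(f"pics/{n}6.png"); hsv=cv2.cvtColor(im,cv2.COLOR_BGR2HSV); print(hsv[...,2][(hsv[...,0]>5)&(hsv[...,0]<20)&(hsv[...,1]>170)].size)
    m=(hsv[...,0]>5)&(hsv[...,0]<20)&(hsv[...,1]>170)&(hsv[...,2]>(215 if n=="side" else 150)); m[:v0-36]=0;m[v0+36:]=0;m[:,:u0-24]=0;m[:,u0+24:]=0
    v,u=np.nonzero(m); q=world(n,u.mean(),v.mean(),.05)[:2]; print("centroid",len(u),q,"nest",(q-c)@ex*1e3+57,(q-c)@ey*1e3)
E
```

```text
top bridge c [ 0.5582 -0.2221] orange corners in nest frame mm (x rel seat, y)
 [[ 15.8774   9.8055]
 [ 16.1723 -12.7926]
 [ -8.8658  10.5555]
 [ -0.8815 -11.7956]]
85
centroid 74 [ 0.5051 -0.2276] nest 3.5830751842767157 0.5057307867038896
side bridge c [ 0.5573 -0.2261] orange corners in nest frame mm (x rel seat, y)
 [[ 16.9058  -7.4181]
 [ -9.899  -10.7234]
 [ 14.5801  15.5269]
 [-10.8656  11.3301]]
68
centroid 34 [ 0.5039 -0.2285] nest 3.6902492478993167 3.587886625445703
```

```bash
python3 -m inch '[[0,0,0,-0.2,-0.03,-0.04,-0.03],[0,0,0,-0.15,0,0,0],[0,0,0,-0.1,0,0,0],[0,0,0,0,0,0,0],[0,0,0,0,0,0,0]]'; python3 - <<'E'
from h import *
go([.3805,-.2457,.039],6.4,5)
E
```

```text
clock: 16.15
tcp_pos: [0.3807, -0.2461, 0.0387]
orientation: [-0.095, 1.655, 0.086]
wrist_force: [-0.4, 0.2, -0.9]
grip_width: 0.22
t 16.15 tcp [ 0.3807 -0.2461  0.0387] F [-0.3612  0.2016 -0.9438] w 0.22 q [-0.7972  0.5108  1.7907 -0.0877  0.8942 -2.4246] 
 shift mm [-0.2041  0.4088  0.3328] rows [-0.0068  0.0136  0.0111] turn deg [ 0.0355  0.0776 -0.0991] rows [ 0.0044  0.0097 -0.0124]
```

```bash
cat > f.py <<'E'
from h import *
import sys
F=[];T=[]
o=bot.observe(); print("tcp",o["tcp_pos"],"F",o["wrist_force"],"T",o["torque"])
E
python3 f.py; python3 -m inch '[[0,0,0.05,0,0,0,0],[0,0,0.05,0,0,0,0],[0,0,0,0,0,0,0]]' >/dev/null; python3 f.py; python3 -m inch '[[0,0,0.05,0,0,0,0],[0,0,0,0,0,0,0]]'>/dev/null; python3 f.py;  python3 -m inch '[[0,0,-0.15,0,0,0,0],[0,0,0,0,0,0,0]]'>/dev/null; python3 f.py; python3 -m inch '[[0,0,-0.05,0,0,0,0],[0,0,0,0,0,0,0]]'>/dev/null; python3 f.py; python3 -m inch '[[0,0,-0.06,0,0,0,0],[0,0,0,0,0,0,0]]'>/dev/null; python3 f.py
```

```text
tcp [ 0.3807 -0.2461  0.0387] F [-0.3612  0.2016 -0.9438] T [ 0.0507 -0.1441  0.0234]
tcp [ 0.3808 -0.243   0.0389] F [ 0.1352  0.4513 -0.5397] T [ 0.0669 -0.2149 -0.0008]
tcp [ 0.3809 -0.2415  0.039 ] F [-0.3416 -0.8957 -0.0053] T [-0.0627 -0.1156 -0.121 ]
tcp [ 0.3808 -0.2462  0.039 ] F [ 0.3253  0.0346 -0.7861] T [ 0.1411 -0.2116  0.0084]
tcp [ 0.3807 -0.2474  0.0388] F [ 0.6319  1.776  -1.1417] T [ 0.3858 -0.3366  0.2284]
tcp [ 0.3806 -0.2485  0.0387] F [ 1.3127  4.0441 -0.1196] T [ 0.7272 -0.3996  0.3227]
```

Probing finds contact at y = −0.2418 on one side and −0.2468 on the other, so the centre is −0.2443. I'll recentre and advance.

```bash
python3 -m inch '[[0,0,0.14,0,0,0,0],[0,0,0,0,0,0,0]]'>/dev/null; python3 f.py; python3 -m inch '[[0,0.25,0.028,0,0,0,0],[0,0.25,0.028,0,0,0,0],[0,0.25,0.028,0,0,0,0],[0,0.25,0.028,0,0,0,0],[0,0.25,0.028,0,0,0,0],[0,0,0,0,0,0,0]]'>/dev/null; python3 f.py; python3 - <<'E'
from h import *
go([.4255,-.2393,.039],6.4,5)
E
```

```text
tcp [ 0.3807 -0.2446  0.0388] F [ 0.2046 -0.7052  0.1381] T [ 0.1171 -0.1513 -0.0118]
tcp [ 0.4216 -0.2408  0.0389] F [-0.064   0.7308  0.0107] T [ 0.0803 -0.1524 -0.0353]
t 18.52 tcp [ 0.4216 -0.2408  0.0389] F [-0.064   0.7308  0.0107] w 0.221 q [-0.7291  0.5487  1.7004 -0.0795  0.9494 -2.3656] 
 shift mm [3.8553 1.453  0.1329] rows [0.1285 0.0484 0.0044] turn deg [ 0.0809  0.136  -0.1277] rows [ 0.0101  0.017  -0.016 ]
```

```bash
python3 -m inch '[[0,0.15,0.06,0,0,0,0],[0,0.15,0.017,0,0,0,0],[0,0,0,0,0,0,0]]'>/dev/null; python3 f.py; for i in 1 2 3; do python3 -m inch '[[0,0.06,0.007,0,0,0,0],[0,0,0,0,0,0,0]]'>/dev/null; python3 f.py; done
```

```text
tcp [ 0.431  -0.2382  0.0388] F [ 0.1277 -0.8392 -1.2424] T [ 0.048  -0.1029 -0.0031]
tcp [ 0.4328 -0.238   0.0388] F [ 0.5052  0.0633 -1.8783] T [ 0.0443 -0.1667 -0.0223]
tcp [ 0.4339 -0.2376  0.0387] F [-2.7942 -0.4824 -0.9425] T [-0.0755  0.2284 -0.0446]
tcp [ 0.4352 -0.2372  0.0385] F [-2.7607  0.2274  0.3055] T [-0.013   0.3081 -0.0399]
```

```bash
python3 -m inch '[[0,0.1,0.011,0,0,0,0],[0,0.1,0.011,0,0,0,0],[0,0,0,0,0,0,0]]'>/dev/null; python3 f.py; python3 - <<'E'
from h import *
go([.441,-.2366,.039],6.4,5)
E
```

```text
tcp [ 0.4408 -0.2363  0.0382] F [-6.0161 -0.5707 -1.1315] T [-0.0807  0.7194 -0.0558]
t 20.02 tcp [ 0.4408 -0.2363  0.0382] F [-6.0161 -0.5707 -1.1315] w 0.22 q [-0.6961  0.5698  1.6545 -0.0778  0.9826 -2.3352] 
 shift mm [ 0.2496 -0.3349  0.7634] rows [ 0.0083 -0.0112  0.0254] turn deg [-0.0637 -0.2181 -0.1086] rows [-0.008  -0.0273 -0.0136]
```

```bash
python3 -m inch '[[0,0.01,0,-0.14,0.025,-0.21,0],[0,0.01,0,-0.14,0.025,-0.21,0],[0,0.01,0,-0.12,0.02,-0.2,0],[0,0,0,0,0,0,0]]'>/dev/null; python3 f.py; python3 - <<'E'
from h import *
go([.4405,-.2366,.023],6.4,0)
o=[]
for n in("top","side"):
    im=eyes.capture(n)[:,:,::-1].copy(); cv2.imwrite(f"pics/{n}7.png",im)
    u,v=map(int,pix(n,[.48,-.23,.03])); o.append(cv2.resize(im[v-36:v+36,u-48:u+48],(800,600),interpolation=cv2.INTER_CUBIC))
cv2.imwrite("pics/c7.png",o[1])
E
```

```text
tcp [ 0.4409 -0.236   0.0255] F [-4.3249 -0.8526 -0.7615] T [-0.0785  0.7814 -0.0066]
t 20.52 tcp [ 0.4409 -0.236   0.0255] F [-4.3249 -0.8526 -0.7615] w 0.223 q [-0.7283  0.568   1.7153 -0.001   0.862  -2.4124] 
 shift mm [-0.4013 -0.5506 -2.5411] rows [-0.0134 -0.0184 -0.0847] turn deg [-0.1057 -0.1838 -0.1264] rows [-0.0132 -0.023  -0.0158]
```

View pics/c7.png

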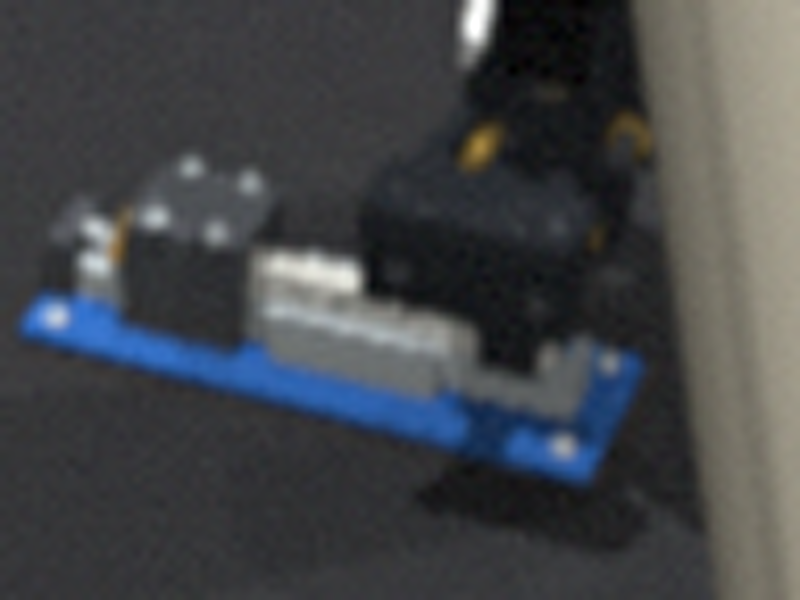

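The plain end sits just inside the lip at about (555,355), the lip is at about (583,345), and the orange tip shows beyond the bridge at (120,230). I'll lower the last 2–3 mm.

```bash
python3 -m inch '[[0,0,0,-0.06,0,-0.02,0],[0,0,0,-0.04,0,0,0],[0,0,0,0,0,0,0]]'>/dev/null; python3 f.py
```

```text
tcp [ 0.4409 -0.236   0.0226] F [-4.4124 -0.6847  1.1327] T [0.0155 0.6317 0.0454]
```

```bash
python3 -m inch '[[0,0,0,-0.04,0,0,0],[0,0,0,0,0,0,0]]'>/dev/null; python3 f.py
```

```text
tcp [ 0.4409 -0.236   0.0229] F [-5.7435 -0.9227 -0.1143] T [-0.0392  0.6711  0.0149]
```

```bash
python3 -m inch '[[0,0,0,-0.06,0,0,0],[0,0,0,-0.03,0,0,0],[0,0,0,0,0,0,0]]'>/dev/null; python3 f.py;  python3 -m inch '[[0,0,0,-0.04,0,0,0]]'>/dev/null; python3 f.py
```

```text
tcp [ 0.4409 -0.2361  0.0229] F [-4.7449 -0.8627 -0.3408] T [-0.0949  0.664  -0.0402]
tcp [ 0.441  -0.2361  0.0225] F [-9.0972  2.7624 20.7938] T [ 0.4633  1.378  -0.0531]
```

A 20 N press downward at z = 0.0225 matches the rail height, so the bar is seated. I'll relax and release.

```bash
python3 -m inch '[[0,0,0,0,0,0,0],[0.3,0,0,0,0,0,0],[0.45,0,0,0,0,0,0],[0.45,0,0,0,0,0,0],[0.45,0,0,0,0,0,0]]'; python3 f.py; python3 -m inch '[[0.45,0,0,0.2,0,0,0],[0.45,0,0,0.6,0,0,0],[0.45,0,0,0.9,0,0,0],[0.45,0,0,0.9,0,0,0],[0.45,-0.3,0,0.9,0,0,0],[0.45,-0.5,0.6,0.9,0,0,0],[0.45,-0.5,0.9,0.9,0,0,0],[0.45,-0.4,0.9,0.5,0,0,0],[0.45,0,0.9,0,0,0,0],[0.45,0,0.9,0,0,0,0],[0.45,0,0.5,0,0,0,0],[0.45,0,0,0,0,0,0]]'; python3 - <<'E'
from h import *
o=[]
for n in("top","side"):
    im=eyes.capture(n)[:,:,::-1].copy(); cv2.imwrite(f"pics/{n}8.png",im)
    u,v=map(int,pix(n,[.49,-.23,.03])); w=32 if n=="top" else 48; o.append(cv2.resize(im[v-48:v+48,u-w:u+w],(w*25//4,600),interpolation=cv2.INTER_CUBIC))
cv2.imwrite("pics/c8.png",np.hstack(o))
E
```

```text
clock: 22.38
tcp_pos: [0.4432, -0.2368, 0.0234]
orientation: [-0.094, 1.561, 0.087]
wrist_force: [0.1, 0.2, 1.1]
grip_width: 0.454
tcp [ 0.4432 -0.2368  0.0234] F [0.145  0.1577 1.088 ] T [ 0.0188 -0.1341 -0.0125]
clock: 23.88
tcp_pos: [0.3899, -0.0917, 0.2072]
orientation: [-0.096, 1.556, 0.083]
wrist_force: [-0.2, -0.2, -0.8]
grip_width: 0.449
```

View pics/c8.png

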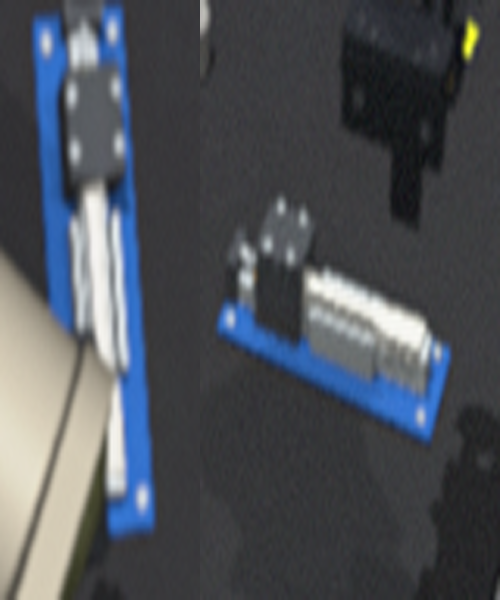

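The bar lies in the rail between the guides. I'll clear the arm and take one last close check of the nest and tray.

```bash
python3 -m inch '[[0.45,0,0.5,0,0,0,0],[0.45,0,0.8,0.3,0,0,0],[0.45,0,0.8,0.3,0,0,0],[0.45,0,0.5,0,0,0,0],[0.45,0,0.2,0,0,0,0],[0.45,0,0,0,0,0,0],[0.45,0,0,0,0,0,0]]'; python3 - <<'E'
from h import *
g=[]
for n in("top","side"):
    im=eyes.capture(n)[:,:,::-1].copy(); cv2.imwrite(f"pics/{n}9.png",im)
    for p,w,h in(([.49,-.23,.03],54,54),([.50,.247,.03],64,64)):
        u,v=map(int,pix(n,p)); w=w if n=="top" else w; g.append(cv2.resize(im[v-h:v+h,u-w:u+w],(300,300) if p[1]>0 else (400,400),interpolation=cv2.INTER_CUBIC))
pad=lambda a:cv2.copyMakeBorder(a,0,0,0,100,cv2.BORDER_CONSTANT)[:200] 
A=np.hstack([g[0],g[2]]); B=np.hstack([cv2.resize(g[1],(400,200)),cv2.resize(g[3],(400,200))])
cv2.imwrite("pics/c9.png",np.vstack([A,B]))
for n in("top",):
    a=cv2.imread(f"pics/{n}0.png").astype(int);b=cv2.imread(f"pics/{n}9.png").astype(int)
    print("tray diff side", [(np.abs(cv2.imread('pics/side0.png').astype(int)-cv2.imread('pics/side9.png').astype(int)).max(2)[275:380,190:330]>80).sum()], (np.abs(a-b).max(2)[195:300,150:290]>80).sum())
# length of bar visible between: pixels of expected seated bar corners (top face)
E
```

```text
clock: 24.85
tcp_pos: [0.39, -0.0064, 0.2247]
orientation: [-0.09, 1.558, 0.079]
wrist_force: [0.4, 0.2, -0.3]
grip_width: 0.447
tray diff side [np.int64(429)] 830
```

View pics/c9.png

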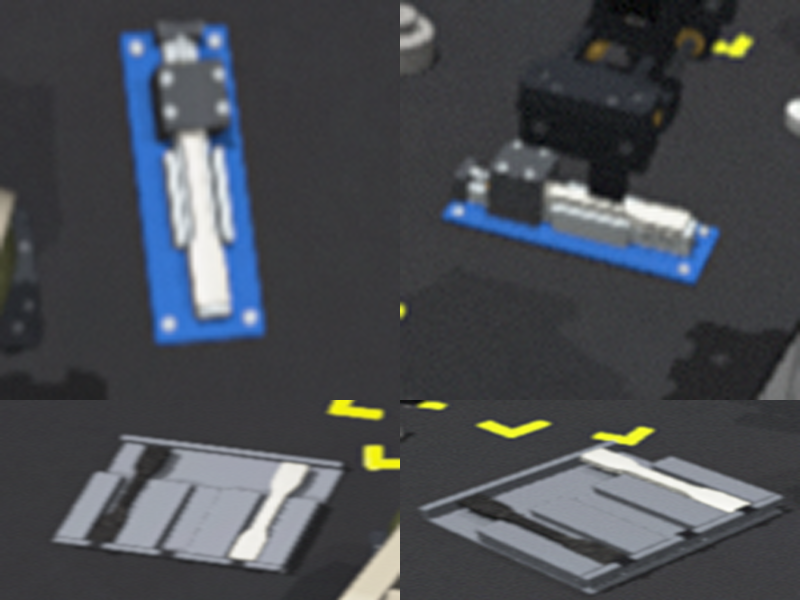

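The bar lies centred between the guides. In the top crop a separate lip strip is visible below its plain end (at about 212,302–317). Both other bars are in their pockets, and the tray's middle pocket is empty. Handing in.

```bash
python3 - <<'E'
from h import *
print(bot.sign_off()); print(bot.observe()["clock"])
E
```

```text
the job is handed in; nothing more can be done
None
the job is handed in; nothing more can be done
```

I loaded the painted bar into the nest and handed the job in at about 25 s of robot time; the hand-in reports no verdict.

**What I did**
1. I gripped the bar at its painted end over the trench, lifted it out and laid it flat on the bench, released.
2. I took it again by the plain end. I found the nest's centre line by touching both side guides lightly.
3. I slid the painted end under the bridge at a tilt of about 5°, pressed the sprung stop back about 7 mm (4 to 6 N on the wrist), and lowered the plain end behind the lip. I let go at rail height and backed the arm away.

**Last checks**
- **Bar:** the final pictures show it flat between the guides, with the painted end under the bridge. The lip is visible as a separate strip beyond the plain end, so the end is not sitting on top of it.
- **Other bars:** the black bar and the plain white bar are in their pockets and look unmoved. My picture-difference count covered the whole tray, including the emptied pocket, so it neither confirms nor contradicts that.
- **Robot:** the gripper is clear of everything.

**Disagreed or not measured**
- The two cameras disagreed by about 3 mm on the sideways position at the nest, so I used the touch measurement there instead.
- I did not measure the stop's travel with the bar released, or the bar's final position in mm. That the bar is seated rests on the pictures and on the bar meeting the rail at the expected height, at 20 N.

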